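# Complete the knife set and hold the discharge gate open

## Task

The last machine knife has passed its hardness test: take it out of the wooden rest block, slide it edgewise, cutting edge down, into the empty slot of the green discharge rack - lowered in fully home, not dropped - and let go of it. Then open the rack's yellow gate: squeeze the red main catch so that the gate springs onto its safety catch, squeeze the blue safety catch so that it springs free, and swing the gate by its black handle past the detent until it stands wide open, about square to its closed position. The gate falls back if let go, so finish while still holding it wide open by the handle for the packer; leave the racked knives and everything else on the bench where they are.

Things in the scene. Friction and masses are not known exactly. Their poses are not given: they have to be found in the camera images.
- knife: dark steel machine knife to be racked: plate 120 mm long (x), 8 thick (y), 70 high (z), 0.38 to 0.6 kg, standing on its bright cutting edge. Origin: middle of that lower edge; lowest 4 mm only 5.5 thick. Upper edge: two open notches 15 wide, 22 deep, 26 to 41 mm either side of the middle; grip the 52 mm tongue between them from above. Half a turn makes no difference. May lean up to 0.12 rad in its slot.
- rest_block: slotted hardwood block, fixed, 130 (x) x 42 (y) x 40 (z) mm; one slot along x, 10.5 wide, 28 deep, floor 12 mm above the bench. The knife starts in it, 42 mm proud. Origin: centre of the underside.
- rack: green steel rack, fixed, base 214 (x) x 190 (y) mm. Origin on the bench below the middle of its four white slots, which run along y at x = -63, -21, 21 (filled) and 63 mm (empty). Back plate at y = 77 to 85, 72 mm high. At the -y end a header along x (y = -92 to -68, top 106 mm above the bench) carries both catches (tops at 145). The gate hangs in front, at y = -100 when shut.
- free_slot (a point): centre of the floor of the empty slot, 15 mm above the bench; axes as rack, slot along y. Slot 10.5 mm wide, channel 124 long, walls 28 mm above this floor, then flared lips (20 mm wide mouth) up to 35 mm above it. Fully home, the knife's origin lies here, within 10 mm along the slot.
- main_catch (a joint): travel of the red main catch, m: 0 at rest, 0.014 fully squeezed, frees the gate from about 0.009. Spring return, 4 N at rest to 7 N fully squeezed. Once freed, the gate springs ajar by itself to about 0.15 rad, where the safety catch holds it.
- main_catch_pinch (a point): pinch point of the main catch, 130 mm above the bench, axes as rack. Fixed steel thumb post, outer face 16 mm to -x of it; sliding red tab, outer face 16 mm to +x at rest. Pinch both together along x: the tab slides 14 mm to -x (32 to 18 mm over both). Each is 8 mm thick, 15 to 24 wide (y), from 23 mm below to 15 mm above this point.
- safety_catch (a joint): travel of the blue safety catch, m: as main_catch. Squeezed fully (for half a second) while the gate rests on it, it lets the gate spring on to about 0.42 rad, clear of both hooks. Squeezed earlier it frees nothing.
- safety_catch_pinch (a point): pinch point of the safety catch: 75 mm from the main one towards the rack's -x, of the same make, sizes, directions and springs; its tab is blue.
- gate (a joint): opening of the gate, rad: 0 shut, 1.65 at its stop. Spring hinge with its rest at 0.42 (0.5 N m per rad). Detent: a spring roller on the base, felt from about 0.6 to 0.85, needs 5 to 8 N at the handle. Beyond it the spring pulls back with up to 4 N at the handle; let go, the gate falls back half open, to about 0.85.
- gate_hinge (a point): on the gate's vertical hinge axis, 85 mm above the bench, axes as rack (at x = -92, y = -100 mm there). The shut gate runs from here 186 mm along +x; it opens clockwise seen from above, its free end swinging to -y. Frame 10 mm thick, 29 to 89 mm above the bench; two lugs on it (to 125 mm), 95 and 170 mm from the hinge.
- gate_handle: black upright round handle of the yellow gate, 16 mm in diameter, from 30 to 155 mm above the bench, 40 mm in front of the gate and 180 mm along it from the hinge. Origin: on its axis at bench height. It is a revolving sleeve: it spins freely about its own upright axis, so the fingers need not turn with the gate.
- handle_grip (a point): point to grip the handle from above, on its axis, 132 mm above the bench, 23 mm below its top, clear above the gate's frame.
- racked1: steel machine knife like 'knife' (120 x 8 x 70 mm), already standing in rack slot x = -63 mm; leave it alone. Origin: middle of its lower edge, x along its length.
- racked2: steel machine knife like 'knife' (120 x 8 x 70 mm), already standing in rack slot x = -21 mm; leave it alone. Origin: middle of its lower edge, x along its length.
- racked3: steel machine knife like 'knife' (120 x 8 x 70 mm), already standing in rack slot x = 21 mm; leave it alone. Origin: middle of its lower edge, x along its length.
- case: wooden indenter case with dark lid and brass bow handle, 110 x 80 x 60 mm; leave it alone. Origin: centre of the underside.
- test_block: round bright steel hardness test block, 60 mm in diameter, 15 mm high; leave it alone. Origin: centre of the underside.
- caliper: slide caliper lying flat, 215 mm long, 12 mm high; leave it alone. Origin: underside, middle of the beam.
- spanner: steel spanner lying flat, 200 mm long; leave it alone. Origin: underside.
- disc_stack: stack of dark steel discs, 110 mm in diameter, 50 mm high, 3 kg; leave it alone. Origin: centre of the underside.
Not all that is in view belongs to the job. Leave any pink or purple look-alike of the knife alone.

How it is judged:
By the outcome, as a careful person would: the job done as asked, in the order asked, and still so for the second after the job is handed in, while the arm keeps its last pose, push and grip.
It also fails if it takes over 58 s, if anything falls off the work surface, if the arm or the gripper's body presses on something with over 40 N, if the wrist force passes 120 N, or if a joint passes its speed limit or range.

## Robot

A 7-joint arm with a two-finger parallel gripper is mounted at the origin on the work surface. World frame = base frame: x ahead of the robot, y to its left, z up, the work surface at z = 0. Lengths are in m, angles in rad, forces in N, time in s.
With the tool pointing down it reaches from about 0.425 to 0.925 m from the base axis. Payload 6.8 kg.
Tool frame: the origin (TCP) lies at the very end of the fingers, on their centre line; the grasp point (between the pads) lies 19 mm behind it; z points along the fingers, y is the line along which they close (so a half turn about z gives the same grasp; the last joint's range is limited). The gripper opens to 85 mm and grips with 20 to 120 N. Pads are 22 mm wide; open, the fingers measure 114 mm over their backs; the gripper's body (76 mm by 85 mm) begins 54 mm behind the grasp point. The pads swing forward as they close: fully open they stand 13 mm farther back than shut.
Start: joints at [-1.385, 0.477, 0.022, 1.555, -0.011, 1.109, -0.083], TCP at [0.195, 0.646, 0.231] pointing down, gripper open.
Joint ranges: [-2.96, 2.96], [-0.34, 2.1], [-1.41, 1.46], [0.24, 2.44], [-1.37, 4.51], [0.17, 1.92], [-2.96, 2.96]. Speed limits (rad/s): [2.39, 2.39, 3.14, 3.14, 3.14, 3.14, 3.14].

## Interface

Orientations are given as a unit quaternion [w, x, y, z].
In Python, from station import get_obs, read_camera, hand_in gives the robot as it stands.
- The arm moves only by the tool arm_command, never from a script. Its argument "commands" is one flat list of numbers, 7 for each row, row after row: the shift along the tool's x, y, z in m, then the turn, a rotation vector about the tool's x, y, z in degrees, then the opening, from 0 (shut) to 1 (fully open). In form: [tx, ty, tz, rx, ry, rz, fingers, tx, ty, tz, rx, ry, rz, fingers, ...]. A call has 1 to 8 rows; each row is the pose to reach, as a shift and turn from the pose commanded when the call began, along the tool's axes at that moment; what a row does not reach only later rows make up. A row lasts 1/10 s, in which the tool goes at most 50 mm and 8.59 degrees, less where a joint would pass 70% of its speed; a pose out of reach is approached as far as the arm can. A call with a gripper value outside its range is refused whole. The fingers move at their own pace and stop on an object; "force" is the grip in N (left out, the last holds). Time passes only in rows, so rows that repeat a pose let the fingers close. It gives the time, the measured TCP pose, the force, the opening and the grip force at its end, in the units of the state.
- get_obs(): the state, without advancing time (a new reading comes with each control period).
- read_camera(name): name is "scene" or "side" or "wrist"; returns a dict with "img" (384x512x3 uint8, red, green, blue), "camera_matrix" (3x3 intrinsics, pixels), "pose" (4x4, takes a point from camera to world coordinates). Camera axes: x right, y down, z forward; pixel columns grow to the right and rows downward; lengths in m; the calibration is good to about 2 mm. A picture is of the moment at which its call begins. There is no depth.
- hand_in(): hands the job in; it is judged then, once.
The state is a dict: "t": time; "q": joint angles; "joint_vel": joint speeds; "joint_torque": joint torques, N m; "eef_pos": TCP position; "tool_rot": TCP orientation; "contact_force": force on the tool from outside, world axes, zero at the start; "torque": the same for the moment, N m; "gripper_width": opening from 0.0 (shut) to 1.0 (fully open); "grasp_force": force on a finger pad.
Only numpy, scipy, OpenCV 4.12 (cv2) and the standard library are available. Lean on these libraries where they do the work, as an engineer would, in place of code of your own. Each camera call takes 0.05 s, during which the arm holds its last target. There are 200 camera calls.

## Working session

There is one attempt and no reset: what is moved stays moved. The work goes in short steps, Python scripts to look and compute and a tool call to move; the robot and the scene stay as the last step left them, time stands still between calls to the robot, and variables do not carry over. Pictures are saved under pics/ and viewed, at most 10 in all, crops included, and the job is handed in when it is done.

Besides the shell and the picture viewer there is one more tool, called after "Request:" as name(argument=value, ...), one argument or row to a line, values as JSON. arm_command: Moves the arm, as the interface text tells. Its arguments: {"type":"object","properties":{"commands":{"type":"array","items":{"type":"number"}},"force":{"type":"number"}},"required":["commands"]}

```bash
mkdir -p pics; ls; python3 - <<'E'
from station import *
import cv2,numpy as np,pickle
o=get_obs();print({k:np.round(v,3) for k,v in o.items()})
for n in ["scene","side","wrist"]:
    d=read_camera(n);pickle.dump(d,open(f'pics/{n}0.pkl','wb'))
    cv2.imwrite(f'pics/{n}0.png',cv2.resize(d["img"][:,:,::-1],(800,600),interpolation=cv2.INTER_CUBIC))
    print(n,d["camera_matrix"].round(1).tolist(),d["pose"].round(3).tolist())
E
```

```text
pics
{'t': np.float64(0.0), 'q': array([-1.385,  0.478,  0.022,  1.556, -0.012,  1.109, -0.083]), 'joint_vel': array([ 0.001,  0.   ,  0.002,  0.001,  0.003,  0.   , -0.001]), 'joint_torque': array([-1.0000e-03, -5.9646e+01,  1.6080e+00, -2.8117e+01,  1.2000e-02,
        1.0000e-02, -0.0000e+00]), 'eef_pos': array([0.195, 0.645, 0.23 ]), 'tool_rot': array([-0.   ,  0.146,  0.989, -0.001]), 'contact_force': array([-0.939, -0.314,  0.517]), 'torque': array([-0.061, -0.001, -0.02 ]), 'grasp_force': np.float64(0.0), 'gripper_width': np.float64(1.002)}
scene [[394.4, 0.0, 257.4], [0.0, 394.4, 190.6], [0.0, 0.0, 1.0]] [[-0.595, 0.663, -0.456, 1.119], [0.804, 0.485, -0.344, 0.459], [-0.007, -0.571, -0.821, 1.112], [0.0, 0.0, 0.0, 1.0]]
side [[408.0, 0.0, 258.2], [0.0, 408.0, 188.5], [0.0, 0.0, 1.0]] [[0.707, -0.454, 0.543, -0.128], [-0.707, -0.466, 0.532, -0.626], [0.012, -0.76, -0.65, 0.915], [0.0, 0.0, 0.0, 1.0]]
wrist [[327.0, 0.0, 256.5], [0.0, 327.0, 194.9], [0.0, 0.0, 1.0]] [[0.29, 0.908, 0.303, 0.117], [0.957, -0.275, -0.094, 0.671], [-0.002, 0.317, -0.948, 0.374], [0.0, 0.0, 0.0, 1.0]]
```

View pics/scene0.png

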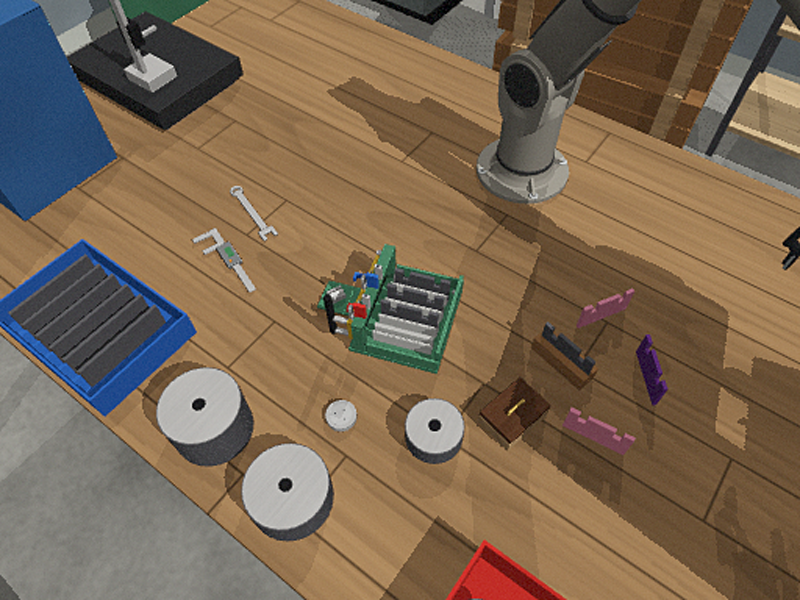

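View pics/side0.png

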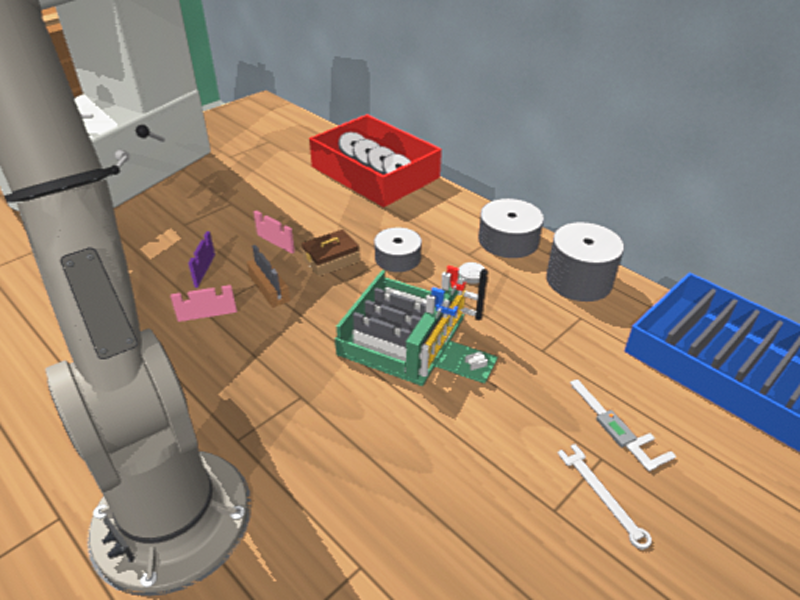

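The scene view shows the knife in its block at about (565,352) and the rack at about (405,310), with the empty slot at its lower side and the gate to the left. I'll get rough positions from these by ray casting.

```bash
cat > h.py <<'E'
import numpy as np,pickle,cv2
from scipy.spatial.transform import Rotation as R
def ray(d,p):
    K,T=d["camera_matrix"],np.array(d["pose"])
    v=T[:3,:3]@np.linalg.solve(K,[p[0],p[1],1.]);return T[:3,3],v
def onz(d,p,z):
    o,v=ray(d,p);return o+v*(z-o[2])/v[2]
def tri(obs):
    A=0;b=0
    for d,p in obs:
        o,v=ray(d,p);v=v/np.linalg.norm(v);M=np.eye(3)-np.outer(v,v);A=A+M;b=b+M@o
    x=np.linalg.solve(A,b);return x,[proj(d,x)-p for d,p in obs]
def proj(d,X):
    T=np.linalg.inv(d["pose"]);c=T[:3,:3]@X+T[:3,3];u=d["camera_matrix"]@c;return u[:2]/u[2]
def load(n):return pickle.load(open(f'pics/{n}.pkl','rb'))
E
python3 - <<'E'
from h import *
s=load('scene0');d=load('side0');k=.64
P=lambda c,x,y,z:print(onz(c,(x*k,y*k),z).round(3))
print('knife top ends scene/side');P(s,545,328,.075);P(s,592,365,.075);P(d,257,248,.075);P(d,276,290,.075)
print('handle top');P(s,330,294,.155);P(d,484,271,.155)
print('red,blue');P(s,361,311,.14);P(s,372,281,.14);P(d,452,278,.14);P(d,437,300,.14)
print('rack base corners, scene (far backplate)');P(s,438,370,.0);P(s,462,280,.072);P(s,437,360,.072)
for n,c,b in(('scene',s,(300,220,180,180)),('side',d,(320,240,200,160))):
    x,y,w,h=[int(v*k) for v in b];im=c["img"][y:y+h,x:x+w,::-1]
    cv2.imwrite(f'pics/{n}c.png',cv2.resize(im,None,fx=5,fy=5,interpolation=cv2.INTER_CUBIC));print(n,x,y,w,h)
E
```

```text
knife top ends scene/side
[0.436 0.295 0.075]
[0.456 0.408 0.075]
[0.453 0.398 0.075]
[0.397 0.252 0.075]
handle top
[ 0.662 -0.058  0.155]
[ 0.666 -0.063  0.155]
red,blue
[0.651 0.006 0.14 ]
[ 0.583 -0.02   0.14 ]
[ 0.62  -0.023  0.14 ]
[ 0.552 -0.047  0.14 ]
rack base corners, scene (far backplate)
[0.603 0.157 0.   ]
[0.432 0.097 0.072]
[0.62  0.163 0.072]
scene 192 140 115 115
side 204 153 128 102
```

View pics/wrist0.png

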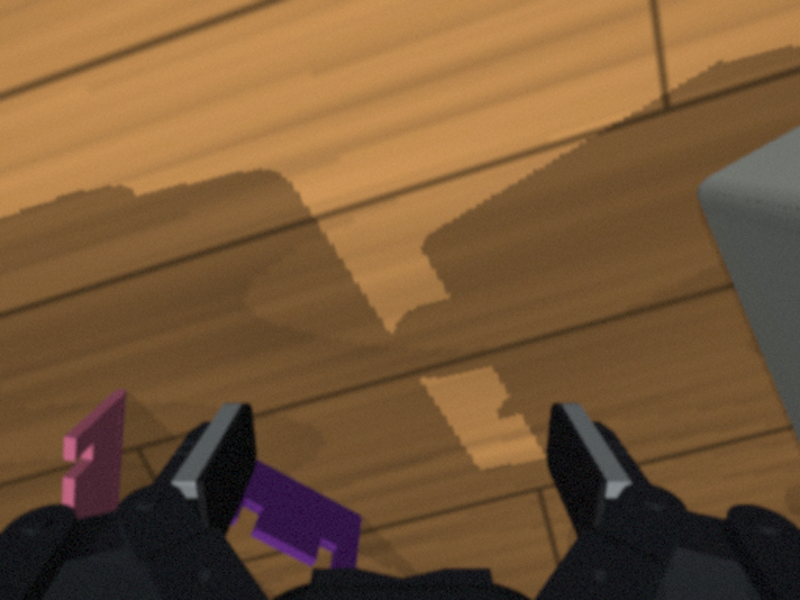

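Wrist view: just the pink and purple decoys and the fingers. The knife is near (0.44, 0.35) and the rack origin near (0.54, 0.045), yaw about 0.34. I'll move above the knife with the tool x-axis along its length.

Request:
arm_command(
  commands=[-0.326, -0.215, -0.01, 0, 0, 88, 1, -0.326, -0.215, -0.01, 0, 0, 88, 1, -0.326, -0.215, -0.01, 0, 0, 88, 1, -0.326, -0.215, -0.01, 0, 0, 88, 1, -0.326, -0.215, -0.01, 0, 0, 88, 1, -0.326, -0.215, -0.01, 0, 0, 88, 1, -0.326, -0.215, -0.01, 0, 0, 88, 1, -0.326, -0.215, -0.01, 0, 0, 88, 1],
)

```text
t: 0.95
eef_pos: [0.4469, 0.3429, 0.2415]
tool_rot: [0.0, 0.682, 0.731, 0.0]
contact_force: [0.2, 0.2, 0.1]
gripper_width: 1.003
grasp_force: 0.0
```

Request:
arm_command(
  commands=[0, 0, 0, 0, 0, 20, 1, 0, 0, 0, 0, 0, 20, 1, 0, 0, 0, 0, 0, 20, 1, 0, 0, 0, 0, 0, 20, 1],
)

```text
t: 1.35
eef_pos: [0.445, 0.3458, 0.2411]
tool_rot: [0.0, 0.797, 0.605, -0.0]
contact_force: [0.1, 0.3, -0.5]
gripper_width: 1.004
grasp_force: 0.0
```

```bash
python3 - <<'E'
from station import *
from h import *
o=get_obs();print(o["t"],o["eef_pos"].round(4),o["tool_rot"].round(4),o["q"].round(2))
d=read_camera("wrist");pickle.dump(d,open('pics/w1.pkl','wb'));cv2.imwrite('pics/w1.png',cv2.resize(d["img"][:,:,::-1],(800,600),interpolation=cv2.INTER_CUBIC))
E
```

```text
1.35 [0.445  0.3458 0.2411] [ 1.000e-04  7.966e-01  6.046e-01 -3.000e-04] [-1.13  0.3   0.44  1.84 -0.15  1.04 -0.9 ]
```

View pics/w1.png

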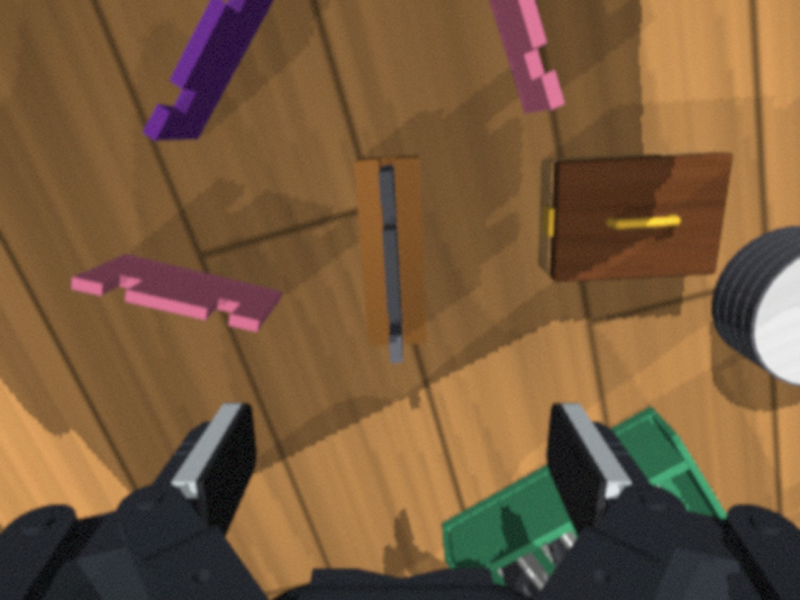

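The knife in its block is at centre, with its top edge running from about (387,168) to (397,362). The block top corners are about (358,159), (419,157), (425,343) and (370,344).

```bash
python3 - <<'E'
from h import *
d=load('w1');k=.64
P=lambda x,y,z:onz(d,((x+.5)*k-.5,(y+.5)*k-.5),z)
a,b=P(387,168,.082),P(397,362,.082)
c=[P(*p,.04) for p in((358,159),(419,157),(425,343),(370,344))]
f=lambda v:np.arctan2(v[1],v[0])
print(a,b,'mid',(a+b)/2,np.linalg.norm(a-b),f(a-b))
print('block',sum(c)/4,f(c[0]-c[3]),f(c[1]-c[2]),np.linalg.norm(c[0]-c[3]),np.linalg.norm(c[0]-c[1]))
# colour check of the top edge strip
im=d["img"].astype(int)
for r in range(112,232,12): print(r,[tuple(im[r,x]) for x in range(240,264,2)])
q=[0.0001,.7966,.6046,-.0003];Rm=R.from_quat(q[1:]+q[:1]).as_matrix();print(Rm.round(4), f(Rm[:,0]))
E
```

```text
[0.45391434 0.40963271 0.082     ] [0.42626202 0.29077918 0.082     ] mid [0.44008818 0.35020595 0.082     ] 0.1220279199149333 1.3422041697237022
block [0.43987494 0.34970083 0.04      ] 1.3382565958995063 1.3424453013623485 0.1301832178592295 0.03961408860785087
112 [(np.int64(145), np.int64(95), np.int64(48)), (np.int64(109), np.int64(84), np.int64(66)), (np.int64(75), np.int64(77), np.int64(80)), (np.int64(74), np.int64(74), np.int64(81)), (np.int64(76), np.int64(74), np.int64(80)), (np.int64(69), np.int64(68), np.int64(72)), (np.int64(93), np.int64(67), np.int64(48)), (np.int64(125), np.int64(84), np.int64(44)), (np.int64(126), np.int64(85), np.int64(46)), (np.int64(130), np.int64(85), np.int64(43)), (np.int64(127), np.int64(83), np.int64(41)), (np.int64(125), np.int64(82), np.int64(40))]
124 [(np.int64(145), np.int64(95), np.int64(44)), (np.int64(131), np.int64(91), np.int64(56)), (np.int64(78), np.int64(74), np.int64(75)), (np.int64(70), np.int64(74), np.int64(79)), (np.int64(72), np.int64(75), np.int64(79)), (np.int64(70), np.int64(69), np.int64(75)), (np.int64(83), np.int64(
[... 4008 characters left out ...]
74), np.int64(30))]
220 [(np.int64(133), np.int64(90), np.int64(50)), (np.int64(132), np.int64(92), np.int64(49)), (np.int64(136), np.int64(92), np.int64(49)), (np.int64(136), np.int64(95), np.int64(53)), (np.int64(128), np.int64(94), np.int64(70)), (np.int64(105), np.int64(102), np.int64(106)), (np.int64(101), np.int64(102), np.int64(110)), (np.int64(106), np.int64(108), np.int64(115)), (np.int64(103), np.int64(100), np.int64(104)), (np.int64(128), np.int64(96), np.int64(64)), (np.int64(138), np.int64(99), np.int64(56)), (np.int64(125), np.int64(87), np.int64(46))]
[[ 2.690e-01  9.631e-01 -4.000e-04]
 [ 9.631e-01 -2.690e-01 -5.000e-04]
 [-6.000e-04 -2.000e-04 -1.000e+00]] 1.2984416961604737
```

Request:
arm_command(
  commands=[0.003, -0.006, 0.05, 0, 0, -2.5, 0.5, 0.003, -0.006, 0.09, 0, 0, -2.5, 0.5, 0.003, -0.006, 0.13, 0, 0, -2.5, 0.5, 0.003, -0.006, 0.155, 0, 0, -2.5, 0.5, 0.003, -0.006, 0.175, 0, 0, -2.5, 0.5, 0.003, -0.006, 0.188, 0, 0, -2.5, 0.5, 0.003, -0.006, 0.188, 0, 0, -2.5, 0.5, 0.003, -0.006, 0.188, 0, 0, -2.5, 0.5],
)

```text
t: 2.2
eef_pos: [0.4407, 0.3506, 0.0538]
tool_rot: [-0.0, 0.783, 0.622, 0.0]
contact_force: [-0.0, -0.4, 0.9]
gripper_width: 0.501
grasp_force: 0.0
```

Request:
arm_command(
  commands=[0, 0, 0, 0, 0, 0, 0.3, 0, 0, 0, 0, 0, 0, 0.2, 0, 0, 0, 0, 0, 0, 0, 0, 0, 0, 0, 0, 0, 0, 0, 0, 0, 0, 0, 0, 0, 0, 0, 0, 0, 0, 0, 0, 0, 0, 0, 0, 0, 0, 0],
  force=70,
)

```text
t: 2.9
eef_pos: [0.4406, 0.351, 0.0544]
tool_rot: [-0.0, 0.783, 0.622, 0.001]
contact_force: [-0.9, -0.5, 5.8]
gripper_width: 0.083
grasp_force: 69.0
```

Request:
arm_command(
  commands=[0, 0, -0.02, 0, 0, 0, 0, 0, 0, -0.05, 0, 0, 0, 0, 0, 0, -0.09, 0, 0, 0, 0, 0, 0, -0.13, 0, 0, 0, 0, 0, 0, -0.17, 0, 0, 0, 0, 0, 0, -0.2, 0, 0, 0, 0, 0, 0, -0.2, 0, 0, 0, 0, 0, 0, -0.2, 0, 0, 0, 0],
)

```text
t: 3.7
eef_pos: [0.4397, 0.3502, 0.2529]
tool_rot: [-0.0, 0.783, 0.622, -0.0]
contact_force: [-0.0, -0.1, -4.5]
gripper_width: 0.078
grasp_force: 68.9
```

Request:
arm_command(
  commands=[-0.022, 0.033, 0, 0, 0, -4, 0, -0.045, 0.065, 0, 0, 0, -8, 0, -0.067, 0.098, 0, 0, 0, -12, 0, -0.09, 0.13, 0, 0, 0, -16, 0, -0.112, 0.163, 0, 0, 0, -20, 0, -0.134, 0.195, 0, 0, 0, -24, 0, -0.157, 0.228, 0, 0, 0, -28, 0, -0.179, 0.26, 0, 0, 0, -32.5, 0],
)

```text
t: 4.5
eef_pos: [0.6524, 0.1155, 0.2501]
tool_rot: [-0.002, 0.577, 0.817, -0.002]
contact_force: [0.0, 0.4, -3.5]
gripper_width: 0.08
grasp_force: 69.0
```

Request:
arm_command(
  commands=[0, 0, 0, 0, 0, 0, 0, 0, 0, 0, 0, 0, 0, 0, 0, 0, 0, 0, 0, 0, 0],
)

```text
t: 4.8
eef_pos: [0.6515, 0.1182, 0.2511]
tool_rot: [-0.002, 0.577, 0.816, -0.001]
contact_force: [0.1, 0.6, -4.3]
gripper_width: 0.077
grasp_force: 69.4
```

```bash
python3 - <<'E'
from station import *
from h import *
o=get_obs();print(o["t"],o["eef_pos"].round(4),o["tool_rot"].round(4),o["q"].round(2))
for n in("wrist","scene","side"):
    d=read_camera(n);pickle.dump(d,open(f'pics/{n}2.pkl','wb'))
    if n=="wrist":cv2.imwrite('pics/w2.png',cv2.resize(d["img"][:,:,::-1],(800,600),interpolation=cv2.INTER_CUBIC))
E
```

```text
4.8 [0.6515 0.1182 0.2511] [-0.0015  0.5775  0.8164 -0.0011] [-0.57  0.46  0.42  1.59 -0.2   1.14  0.24]
```

View pics/w2.png

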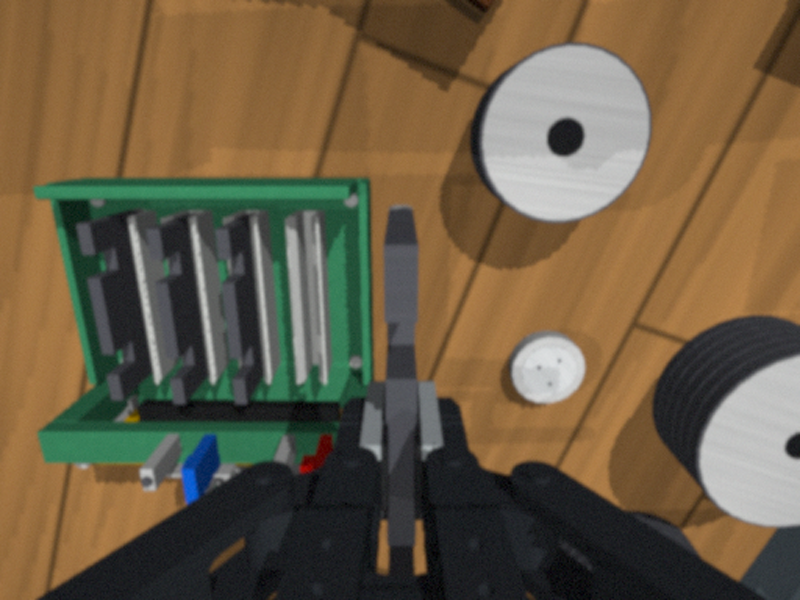

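The empty slot's lips run from about (295,213) to (322,385). The red catch is at (318,455) and the blue at (200,465). I'll zoom into both.

```bash
python3 - <<'E'
from h import *
im=load('wrist2')["img"][:,:,::-1]
a=cv2.resize(im[130:250,170:240],None,fx=5,fy=5,interpolation=cv2.INTER_NEAREST)
b=cv2.resize(im[265:325,85:215],None,fx=3,fy=3,interpolation=cv2.INTER_CUBIC)
c=load('side2')["img"][150:265,200:330,::-1];c=cv2.resize(c,None,fx=3,fy=3,interpolation=cv2.INTER_CUBIC)
W=np.zeros((600,750,3),np.uint8);W[:,:350]=a;W[:180,355:745]=b;W[200:545,355:745]=c;cv2.imwrite('pics/z2.png',W)
E
```

```text
(no output)
```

View pics/z2.png

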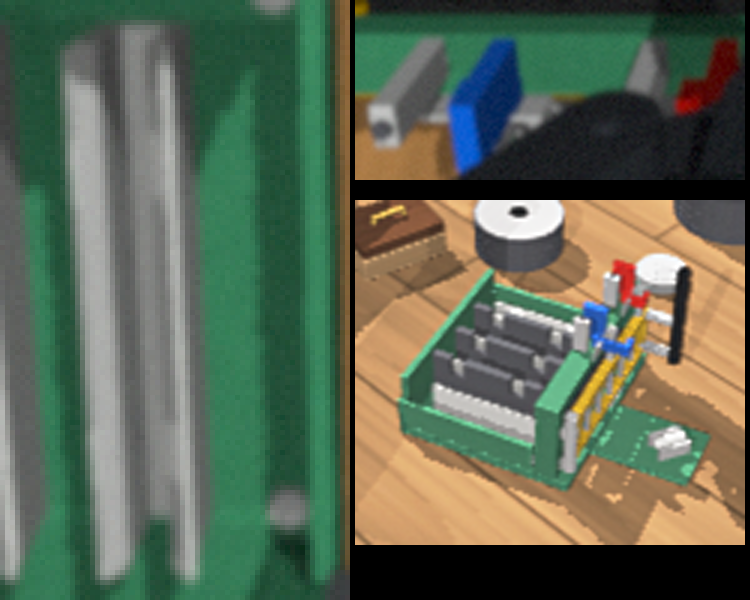

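The zoom shows the slot's flared lips. The left flare crest goes from (65,80) to (100,570) and its foot from (100,100) to (130,570). The right flare foot goes from (158,60) to (172,570) and its crest from (178,60) to (198,570).

```bash
python3 - <<'E'
from h import *
d=load('wrist2')
P=lambda x,y,z:onz(d,(170+x/5-.5,130+y/5-.5),z)
f=lambda v:np.arctan2(v[1],v[0])
L={}
for n,a,b,z in(('Lc',(65,80),(100,570),.05),('Lf',(100,100),(130,570),.043),('Rf',(158,60),(172,570),.043),('Rc',(178,60),(198,570),.05)):
    p,q=P(*a,z),P(*b,z);L[n]=(p,q);print(n,p.round(4),q.round(4),f(p-q))
yaw=np.mean([f(p-q) for p,q in L.values()]);X=np.array([np.sin(yaw),-np.cos(yaw)]);Y=np.array([np.cos(yaw),np.sin(yaw)])
for n,(p,q) in L.items(): print(n,'x at ends',(p[:2]@X).round(4),(q[:2]@X).round(4))
e=P(120,32,.05)[:2]@Y,P(145,575,.05)[:2]@Y;print(yaw,e)
# gradient profiles
g=cv2.cvtColor(d["img"],cv2.COLOR_RGB2GRAY)
for r in(150,165,180,195,210,225,240):print(r,g[r,178:216].tolist())
o=np.array([.6515,.1182]);print('tcp in rack axes',o@X,o@Y)
# knife bottom-of-near-end check, tool yaw
print(2*np.arctan2(.8164,.5775))
# header front/back edges and rack outer right wall, back plate
for n,p,z in(('backplate R top',(369,180),.072),('backplate L top',(37,190),.072),('header R inner',(340,421),.106),('header L inner',(75,425),.106)):
    w=onz(d,((p[0]+.5)*.64-.5,(p[1]+.5)*.64-.5),z)[:2];print(n,w.round(4),w@X,w@Y)
E
```

```text
Lc [0.5694 0.1133 0.05  ] [0.6076 0.0046 0.05  ] 1.909186424755199
Lf [0.5766 0.1099 0.043 ] [0.614  0.0032 0.043 ] 1.9081444909037069
Rf [0.586  0.1224 0.043 ] [0.6235 0.0065 0.043 ] 1.8834697818587167
Rc [0.5907 0.1253 0.05  ] [0.6292 0.0123 0.05  ] 1.8991169361838984
Lc x at ends 0.5754 0.5765
Lf x at ends 0.5811 0.5821
Rf x at ends 0.5941 0.5921
Rc x at ends 0.5995 0.5994
1.8999794084253805 (np.float64(-0.06662756474073737), np.float64(-0.19319953149003272))
150 [60, 63, 60, 71, 99, 133, 163, 170, 175, 173, 171, 151, 111, 75, 67, 70, 90, 119, 132, 133, 130, 122, 116, 129, 157, 173, 146, 98, 70, 64, 65, 67, 62, 66, 66, 64, 65, 69]
165 [68, 64, 65, 64, 75, 104, 149, 174, 173, 174, 172, 170, 154, 124, 97, 96, 92, 99, 118, 129, 131, 135, 140, 143, 154, 173, 175, 141, 107, 92, 91, 91, 95, 100, 100, 101, 103, 102]
180 [100, 87, 73, 67, 65, 68, 96, 128, 158, 171, 171, 171, 168, 156, 121, 98, 95, 90, 102, 120, 131, 133, 127, 119, 117, 140, 175, 172, 135, 100, 96, 97, 98, 96, 98, 99, 99, 102]
195 [101, 94, 89, 74, 65, 69, 69, 90, 125, 156, 168, 172, 175, 173, 156, 123, 99, 90, 93, 104, 12
[... 279 characters left out ...]
 97, 96, 92, 78, 64, 65, 67, 92, 137, 169, 176, 174, 173, 169, 156, 120, 100, 95, 99, 108, 129, 131, 130, 130, 135, 150, 171, 175, 143, 108, 96, 98, 98, 99, 99, 101]
240 [99, 100, 98, 98, 95, 91, 74, 69, 62, 67, 86, 117, 152, 168, 173, 174, 168, 153, 124, 95, 82, 69, 66, 60, 62, 74, 93, 112, 140, 167, 172, 137, 107, 98, 99, 96, 99, 99]
tcp in rack axes 0.6547293676325696 -0.09875700055922897
1.9102772075160237
backplate R top [0.6137 0.1642] 0.6338250793359766 -0.042986667883826574
backplate L top [0.421  0.0898] 0.4273778372822795 -0.05110989455189683
header R inner [0.6447 0.0174] 0.615756865353816 -0.1919525508996871
header L inner [ 0.4835 -0.043 ] 0.4436576318452373 -0.19701936949235957
```

```bash
python3 - <<'E'
from h import *
d=load('wrist2');g=cv2.GaussianBlur(cv2.cvtColor(d["img"],cv2.COLOR_RGB2GRAY),(1,5),0).astype(float)
E={'Lc':[],'Lf':[],'Rc':[]}
for r in range(155,240,3):
    v=g[r,178:216]
    up=[i+(120-v[i])/(v[i+1]-v[i]) for i in range(37) if v[i]<120<=v[i+1]];dn=[i+(v[i]-135)/(v[i]-v[i+1]) for i in range(37) if v[i]>=135>v[i+1]]
    E['Lc'].append((178+up[0],r));E['Lf'].append((178+dn[0],r));E['Rc'].append((178+dn[-1],r))
o=np.array([.6515,.1182])
for n,z in(('Lc',.05),('Lf',.043),('Rc',.05)):
    W=np.array([onz(d,p,z)[:2] for p in E[n]]);vx,vy,x0,y0=cv2.fitLine(W.astype(np.float32),cv2.DIST_HUBER,0,.01,.001).ravel()
    if vy<0:vx,vy=-vx,-vy
    nrm=np.array([np.sin(1.905),-np.cos(1.905)]);c=W.mean(0);print(n,'yaw',np.arctan2(vy,vx),'X',c@nrm, 'Y',c@[np.cos(1.905),np.sin(1.905)])
E
```

```text
Lc yaw 1.9074981 X 0.5749167981577632 Y -0.13815583763802108
Lf yaw 1.9098222 X 0.5811135204490799 Y -0.14051925780253738
Rc yaw 1.9100338 X 0.5982857691840779 Y -0.13801349052531867
```

Request:
arm_command(
  commands=[-0.015, -0.034, 0, 0, 0, 0, 0, -0.0305, -0.068, 0, 0, 0, 0, 0, -0.0305, -0.068, 0.03, 0, 0, 0, 0, -0.0305, -0.068, 0.07, 0, 0, 0, 0, -0.0305, -0.068, 0.11, 0, 0, 0, 0, -0.0305, -0.068, 0.135, 0, 0, 0, 0, -0.0305, -0.068, 0.135, 0, 0, 0, 0, -0.0305, -0.068, 0.135, 0, 0, 0, 0],
)

```text
t: 5.75
eef_pos: [0.5992, 0.0664, 0.1189]
tool_rot: [0.0, 0.577, 0.816, 0.0]
contact_force: [1.6, 0.7, -2.4]
gripper_width: 0.079
grasp_force: 69.7
```

```bash
python3 - <<'E'
from station import *
from h import *
o=get_obs();print(o["t"],o["eef_pos"].round(4),o["tool_rot"].round(4))
W=np.zeros((600,800,3),np.uint8)
d=read_camera("wrist");pickle.dump(d,open('pics/wrist3.pkl','wb'));W[:450,:450]=cv2.resize(d["img"][60:285,145:370,::-1],None,fx=2,fy=2,interpolation=cv2.INTER_CUBIC)
d=read_camera("scene");pickle.dump(d,open('pics/scene3.pkl','wb'));W[:345,450:795]=cv2.resize(d["img"][140:255,190:305,::-1],None,fx=3,fy=3,interpolation=cv2.INTER_CUBIC)
d=read_camera("side");pickle.dump(d,open('pics/side3.pkl','wb'));W[345:600,450:770]=cv2.resize(d["img"][150:252,205:333,::-1],None,fx=2.5,fy=2.5,interpolation=cv2.INTER_CUBIC)
cv2.imwrite('pics/z3.png',W)
E
```

```text
5.75 [0.5992 0.0664 0.1189] [1.000e-04 5.774e-01 8.164e-01 1.000e-04]
```

View pics/z3.png

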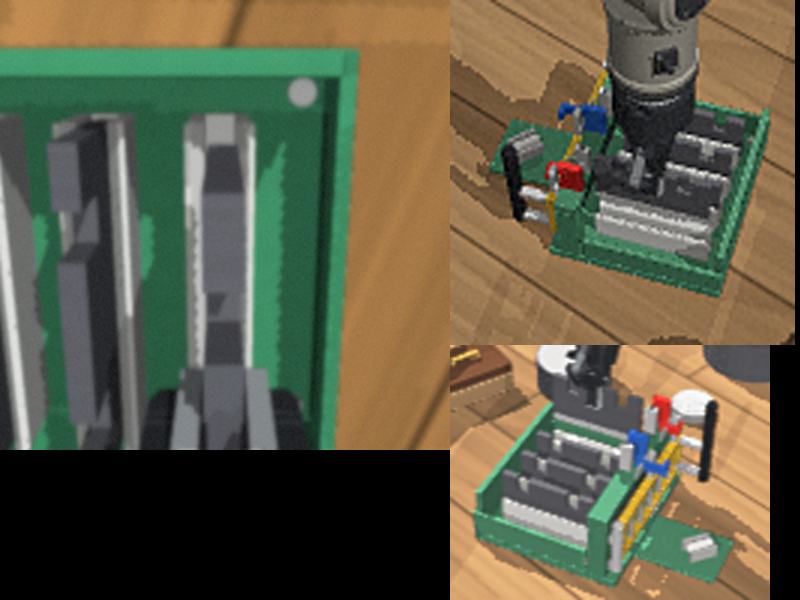

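The knife is over the slot, about 1.3 mm off to +x: knife centre column 222, slot centre 219. I'll correct that and lower.

Request:
arm_command(
  commands=[0, -0.0013, 0, 0, 0, 0, 0, 0, -0.0013, 0.012, 0, 0, 0, 0, 0, -0.0013, 0.022, 0, 0, 0, 0, 0, -0.0013, 0.028, 0, 0, 0, 0, 0, -0.0013, 0.034, 0, 0, 0, 0, 0, -0.0013, 0.04, 0, 0, 0, 0, 0, -0.0013, 0.04, 0, 0, 0, 0],
)

```text
t: 6.6
eef_pos: [0.5973, 0.0653, 0.0773]
tool_rot: [-0.0, 0.578, 0.816, -0.001]
contact_force: [0.2, 0.9, -4.0]
gripper_width: 0.077
grasp_force: 69.8
```

Request:
arm_command(
  commands=[0, 0, 0.006, 0, 0, 0, 0, 0, 0, 0.011, 0, 0, 0, 0, 0, 0, 0.015, 0, 0, 0, 0, 0, 0, 0.018, 0, 0, 0, 0, 0, 0, 0.018, 0, 0, 0, 0],
)

```text
t: 7.1
eef_pos: [0.5974, 0.0653, 0.0598]
tool_rot: [-0.0, 0.578, 0.816, -0.0]
contact_force: [-0.5, -0.7, -3.4]
gripper_width: 0.081
grasp_force: 69.9
```

Request:
arm_command(
  commands=[0, 0, 0.001, 0, 0, 0, 0, 0, 0, 0.002, 0, 0, 0, 0, 0, 0, 0.003, 0, 0, 0, 0, 0, 0, 0.003, 0, 0, 0, 0],
)

```text
t: 7.5
eef_pos: [0.598, 0.0654, 0.0574]
tool_rot: [0.0, 0.578, 0.816, 0.0]
contact_force: [0.2, 0.0, -2.4]
gripper_width: 0.082
grasp_force: 70.0
```

Request:
arm_command(
  commands=[0, 0, 0.001, 0, 0, 0, 0, 0, 0, 0.002, 0, 0, 0, 0, 0, 0, 0.002, 0, 0, 0, 0],
)

```text
t: 7.8
eef_pos: [0.5982, 0.0655, 0.0573]
tool_rot: [-0.0, 0.578, 0.816, 0.001]
contact_force: [-5.3, 0.1, 15.6]
gripper_width: 0.08
grasp_force: 72.7
```

Home: contact at the predicted height. Releasing with a small opening, then lifting.

Request:
arm_command(
  commands=[0, 0, -0.001, 0, 0, 0, 0.15, 0, 0, -0.001, 0, 0, 0, 0.22, 0, 0, -0.001, 0, 0, 0, 0.25, 0, 0, -0.001, 0, 0, 0, 0.25],
)

```text
t: 8.2
eef_pos: [0.5978, 0.0654, 0.0562]
tool_rot: [0.0, 0.578, 0.816, 0.0]
contact_force: [0.2, 0.6, 0.2]
gripper_width: 0.25
grasp_force: 0.0
```

Request:
arm_command(
  commands=[0, 0, -0.02, 0, 0, 0, 0.25, 0, 0, -0.05, 0, 0, 0, 0.25, 0, 0, -0.09, 0, 0, 0, 0.3, 0, 0, -0.13, 0, 0, 0, 0.5, 0, 0, -0.17, 0, 0, 0, 0.6, 0.02, 0, -0.19, 0, 0, 0, 0.6, 0.02, 0, -0.19, 0, 0, 0, 0.6, 0.02, 0, -0.19, 0, 0, 0, 0.6],
)

```text
t: 9.0
eef_pos: [0.5909, 0.0846, 0.2461]
tool_rot: [-0.0, 0.577, 0.817, 0.0]
contact_force: [-0.4, 0.2, -0.3]
gripper_width: 0.6
grasp_force: 0.0
```

```bash
python3 - <<'E'
from station import *
from h import *
o=get_obs();print(o["t"],o["eef_pos"].round(4),o["tool_rot"].round(4),o["q"].round(2))
for n in("wrist","scene","side"):
    d=read_camera(n);pickle.dump(d,open(f'pics/{n}4.pkl','wb'))
    if n=="wrist":cv2.imwrite('pics/w4.png',cv2.resize(d["img"][:,:,::-1],(800,600),interpolation=cv2.INTER_CUBIC))
E
```

```text
9.0 [0.5909 0.0846 0.2461] [-0.000e+00  5.773e-01  8.165e-01  1.000e-04] [-0.59  0.35  0.44  1.76 -0.17  1.07  0.25]
```

View pics/w4.png

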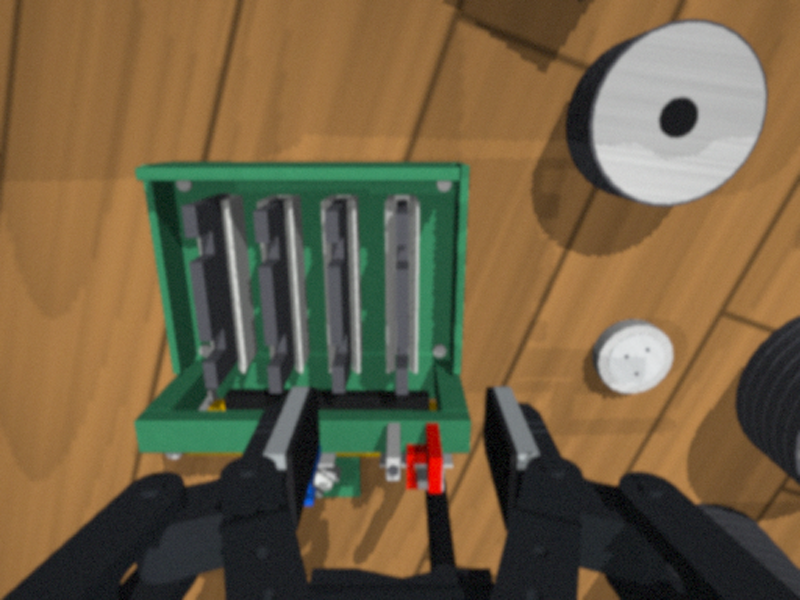

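The knife stands in the fourth slot, like the others. For the red catch, the post's top outer edge is at about column 386 and the tab's outer edge at about 442, over rows 425–490.

```bash
cat >> h.py <<'E'
yaw=.3385;RX=np.array([np.cos(yaw),np.sin(yaw)]);RY=np.array([-RX[1],RX[0]]);O=np.array([.5979,.0668])-.063*RX
def rk(w):v=np.array(w[:2])-O;return np.array([v@RX,v@RY])
def wd(x,y):return O+x*RX+y*RY
E
python3 - <<'E'
from h import *
d=load('wrist4');im=d["img"].astype(int);k=.64
hs=cv2.cvtColor(d["img"],cv2.COLOR_RGB2HSV)
m=((hs[...,0]<8)|(hs[...,0]>172))&(hs[...,1]>180)&(hs[...,2]>120);m[:, :240]=0
for r in range(268,318,4):
    x=np.where(m[r,240:300])[0]+240
    if len(x):print(r,x.min(),x.max(),im[r,x].mean(0).round(), rk(onz(d,(x.max()+.5,r),.145)).round(4))
for p in((386,428),(400,428),(386,470),(401,470)):print(p,rk(onz(d,((p[0]+.5)*k-.5,(p[1]+.5)*k-.5),.145)).round(4))
# handle top in scene/side
for n,b in(('scene4',(318,284,344,306)),('side4',(474,262,494,282))):
    c=load(n);x0,y0,x1,y1=[int(v*k) for v in b];g=c["img"][y0:y1,x0:x1].max(2)<60;ys,xs=np.where(g)
    t=ys==ys.min();print(n,xs[t].mean()+x0,ys.min()+y0)
print('tcp',rk(get) if 0 else rk([.5909,.0846]), 'hinge/handle pred',wd(.078,-.08),wd(.003,-.08),wd(.088,-.14))
E
```

```text
272 273 279 [153.  32.  17.] [ 0.0821 -0.0497]
276 273 280 [154.  18.   7.] [ 0.0831 -0.0536]
280 274 280 [158.  13.   5.] [ 0.0832 -0.0576]
284 274 281 [156.  13.   5.] [ 0.0841 -0.0616]
288 261 281 [159.   9.   4.] [ 0.0842 -0.0657]
292 260 282 [179.  15.   6.] [ 0.0852 -0.0697]
296 261 282 [211.  20.  10.] [ 0.0853 -0.0739]
300 260 281 [203.  23.  11.] [ 0.0845 -0.078 ]
304 260 281 [209.  18.   8.] [ 0.0846 -0.0822]
308 260 281 [207.  20.  10.] [ 0.0848 -0.0865]
312 260 281 [207.  39.  22.] [ 0.0849 -0.0907]
(386, 428) [ 0.0541 -0.0514]
(400, 428) [ 0.0618 -0.0514]
(386, 470) [ 0.0539 -0.0787]
(401, 470) [ 0.0624 -0.0787]
scene4 207.0 181
side4 309.5 173
tcp [0.06230812 0.01911443] hinge/handle pred [ 0.63861461 -0.00367922] [ 0.56787058 -0.02858466] [ 0.66797151 -0.05695372]
```

Main pinch point in rack axes is about (0.0695, -0.080). I'll centre the gripper 7 mm to -x, which is the middle of the fully squeezed state, so the arm need not comply.

Request:
arm_command(
  commands=[-0.045, 0, 0, 0, 0, 0, 0.65, -0.09, 0, 0, 0, 0, 0, 0.65, -0.099, 0, 0.03, 0, 0, 0, 0.65, -0.099, 0, 0.06, 0, 0, 0, 0.65, -0.099, 0, 0.085, 0, 0, 0, 0.65, -0.099, 0, 0.085, 0, 0, 0, 0.65, -0.099, 0, 0.085, 0, 0, 0, 0.65],
)

```text
t: 9.85
eef_pos: [0.6236, -0.0098, 0.1608]
tool_rot: [-0.001, 0.578, 0.816, -0.001]
contact_force: [-0.3, 0.3, 0.5]
gripper_width: 0.65
grasp_force: 0.0
```

```bash
python3 - <<'E'
from station import *
from h import *
o=get_obs();print(o["t"],o["eef_pos"].round(4),rk(o["eef_pos"]),o["tool_rot"].round(4))
W=np.zeros((600,800,3),np.uint8)
d=read_camera("wrist");pickle.dump(d,open('pics/wrist5.pkl','wb'));W[:450,:600]=cv2.resize(d["img"][160:384,106:406,::-1],(600,450),interpolation=cv2.INTER_CUBIC)
cv2.imwrite('pics/z5.png',W[:450,:600])
E
```

```text
9.85 [ 0.6236 -0.0098  0.1608] [ 0.06183831 -0.08076623] [-5.000e-04  5.781e-01  8.160e-01 -8.000e-04]
```

View pics/z5.png

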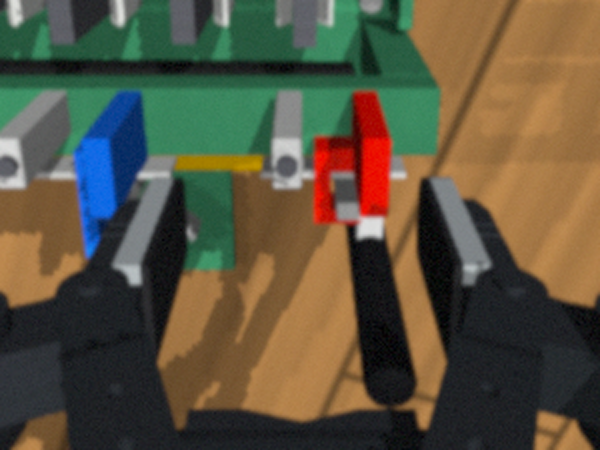

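```bash
python3 - <<'E'
from h import *
d=load('wrist5')
for x,y,z in((.0535,-.0725,.145),(.0535,-.0875,.145),(.0855,-.068,.145),(.0855,-.092,.145),(.0105,-.068,.145),(.0105,-.092,.145),(.0618,-.0808,.161),(.0618,-.0808,.111)):
    p=proj(d,np.r_[wd(x,y),z]);print((x,y,z),((p-[106,160])*[2,2.009]).round())
hs=cv2.cvtColor(d["img"],cv2.COLOR_RGB2HSV)
for r in(236,246,256,264,268,272):
    i=d["img"][r].astype(int);x=np.where((i[:,0]>110)&(i[:,1]<60)&(i[:,2]<60))[0];print(r,x.min(),x.max(),rk(onz(d,(x.max()+.5,r),.145)).round(4))
i=d["img"].astype(int)
for r in(225,235,240,245,250,254):print(r,i[r,236:264].sum(1).tolist())
E
```

```text
(0.0535, -0.0725, 0.145) [269. 145.]
(0.0535, -0.0875, 0.145) [270. 195.]
(0.0855, -0.068, 0.145) [390. 130.]
(0.0855, -0.092, 0.145) [386. 210.]
(0.0105, -0.068, 0.145) [107. 130.]
(0.0105, -0.092, 0.145) [115. 210.]
(0.0618, -0.0808, 0.161) [300. 204.]
(0.0618, -0.0808, 0.111) [301. 124.]
236 263 300 [ 0.0855 -0.0747]
246 264 299 [ 0.0852 -0.0806]
256 263 299 [ 0.0855 -0.0867]
264 263 299 [ 0.0857 -0.0917]
268 264 273 [ 0.0714 -0.0942]Traceback (most recent call last):
  File "<stdin>", line 7, in <module>
    return umr_minimum(a, axis, None, out, keepdims, initial, where)
ValueError: zero-size array to reduction operation minimum which has no identity
```

Request:
arm_command(
  commands=[0.001, 0.0015, 0.015, 0, 0, 0, 0.65, 0.001, 0.0015, 0.03, 0, 0, 0, 0.65, 0.001, 0.0015, 0.042, 0, 0, 0, 0.65, 0.001, 0.0015, 0.046, 0, 0, 0, 0.65, 0.001, 0.0015, 0.046, 0, 0, 0, 0.65],
)

```text
t: 10.4
eef_pos: [0.6244, -0.0077, 0.1142]
tool_rot: [-0.001, 0.578, 0.816, -0.001]
contact_force: [-0.2, -0.9, 0.9]
gripper_width: 0.648
grasp_force: 0.0
```

Request:
arm_command(
  commands=[0, 0, 0, 0, 0, 0, 0.45, 0, 0, 0, 0, 0, 0, 0.3, 0, 0, 0, 0, 0, 0, 0.15, 0, 0, 0, 0, 0, 0, 0.1, 0, 0, 0, 0, 0, 0, 0.1, 0, 0, 0, 0, 0, 0, 0.1],
  force=30,
)

```text
t: 11.0
eef_pos: [0.6241, -0.0084, 0.1169]
tool_rot: [-0.001, 0.578, 0.816, -0.0]
contact_force: [-7.2, 0.0, 12.3]
gripper_width: 0.207
grasp_force: 29.3
```

Request:
arm_command(
  commands=[0, 0, 0, 0, 0, 0, 0.1, 0, 0, 0, 0, 0, 0, 0.1, 0, 0, 0, 0, 0, 0, 0.65, 0, 0, 0, 0, 0, 0, 0.65, 0, 0, 0, 0, 0, 0, 0.65, 0, 0, 0, 0, 0, 0, 0.65, 0, 0, 0, 0, 0, 0, 0.65],
)

```text
t: 11.7
eef_pos: [0.6246, -0.008, 0.115]
tool_rot: [-0.0, 0.578, 0.816, -0.0]
contact_force: [0.3, 0.7, -0.1]
gripper_width: 0.647
grasp_force: 0.0
```

Request:
arm_command(
  commands=[0, 0, -0.03, 0, 0, 0, 0.65, 0, 0, -0.06, 0, 0, 0, 0.65, 0, -0.04, -0.06, 0, 0, 0, 0.65, 0, -0.075, -0.06, 0, 0, 0, 0.65, 0, -0.075, -0.06, 0, 0, 0, 0.65, 0, -0.075, -0.06, 0, 0, 0, 0.65],
)

```text
t: 12.3
eef_pos: [0.5539, -0.0329, 0.1755]
tool_rot: [-0.0, 0.578, 0.816, 0.0]
contact_force: [-0.3, 0.8, 0.9]
gripper_width: 0.645
grasp_force: 0.0
```

```bash
python3 - <<'E'
from station import *
from h import *
o=get_obs();print(o["t"],o["eef_pos"].round(4),rk(o["eef_pos"]),o["gripper_width"])
W=np.zeros((600,800,3),np.uint8)
d=read_camera("wrist");pickle.dump(d,open('pics/wrist6.pkl','wb'));W[:448,:400]=cv2.resize(d["img"][160:384,156:356,::-1],None,fx=2,fy=2,interpolation=cv2.INTER_CUBIC)
i=d["img"].astype(int)
for r in(226,236,246,256):
    x=np.where((i[r,:,2]>110)&(i[r,:,0]<70)&(i[r,:,1]<110))[0]
    if len(x):print(r,x.min(),x.max(),rk(onz(d,(x.max()+.5,r),.145)).round(4))
d=read_camera("scene");pickle.dump(d,open('pics/scene6.pkl','wb'));W[:300,400:800]=cv2.resize(d["img"][155:230,185:285,::-1],None,fx=4,fy=4,interpolation=cv2.INTER_CUBIC)
d=read_camera("side");pickle.dump(d,open('pics/side6.pkl','wb'));W[300:600,400:800]=cv2.resize(d["img"][160:235,240:340,::-1],None,fx=4,fy=4,interpolation=cv2.INTER_CUBIC)
cv2.imwrite('pics/z6.png',W)
E
```

```text
12.3 [ 0.5539 -0.0329  0.1755] [-0.01161397 -0.07939032] 0.6449006027712535
226 260 295 [ 0.0111 -0.074 ]
236 260 293 [ 0.0102 -0.0804]
246 262 292 [ 0.0098 -0.0869]
256 261 293 [ 0.0106 -0.0936]
```

View pics/z6.png

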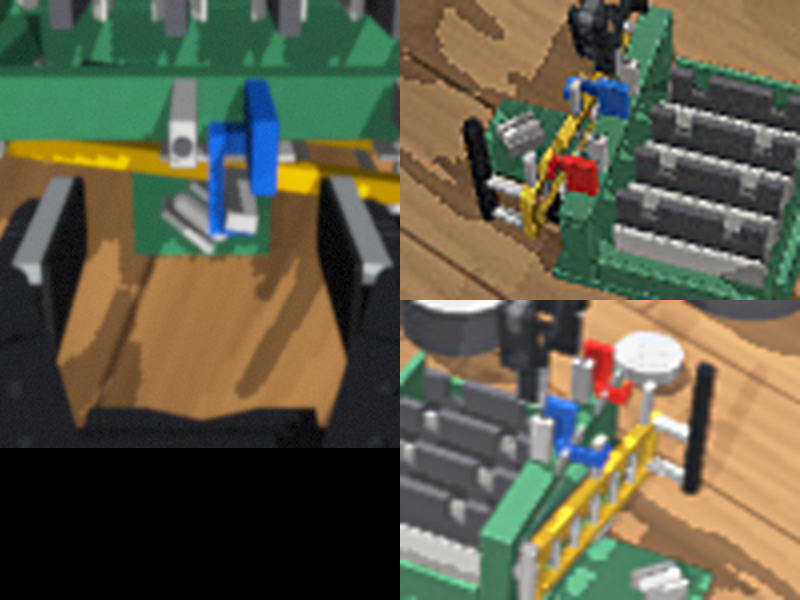

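The gate is ajar on the safety catch. The gripper is centred over the blue catch (tab outer face x = 0.0105), so I'll lower and squeeze it.

Request:
arm_command(
  commands=[0, 0, 0.02, 0, 0, 0, 0.65, 0, 0, 0.04, 0, 0, 0, 0.65, 0, 0, 0.055, 0, 0, 0, 0.65, 0, 0, 0.061, 0, 0, 0, 0.65, 0, 0, 0.061, 0, 0, 0, 0.65],
)

```text
t: 12.95
eef_pos: [0.5544, -0.0324, 0.1135]
tool_rot: [-0.001, 0.578, 0.816, -0.001]
contact_force: [0.9, 0.2, -0.3]
gripper_width: 0.65
grasp_force: 0.0
```

Request:
arm_command(
  commands=[0, 0, 0, 0, 0, 0, 0.45, 0, 0, 0, 0, 0, 0, 0.3, 0, 0, 0, 0, 0, 0, 0.15, 0, 0, 0, 0, 0, 0, 0.1, 0, 0, 0, 0, 0, 0, 0.1, 0, 0, 0, 0, 0, 0, 0.1, 0, 0, 0, 0, 0, 0, 0.1, 0, 0, 0, 0, 0, 0, 0.1],
  force=30,
)

```text
t: 13.75
eef_pos: [0.5535, -0.0333, 0.1159]
tool_rot: [-0.001, 0.578, 0.816, -0.0]
contact_force: [-7.6, -1.4, 12.8]
gripper_width: 0.207
grasp_force: 28.9
```

Request:
arm_command(
  commands=[0, 0, 0, 0, 0, 0, 0.1, 0, 0, 0, 0, 0, 0, 0.1, 0, 0, 0, 0, 0, 0, 0.1, 0, 0, 0, 0, 0, 0, 0.1, 0, 0, 0, 0, 0, 0, 0.1, 0, 0, 0, 0, 0, 0, 0.1],
)

```text
t: 14.35
eef_pos: [0.5535, -0.0333, 0.1159]
tool_rot: [-0.001, 0.578, 0.816, -0.0]
contact_force: [-7.5, -1.3, 12.6]
gripper_width: 0.203
grasp_force: 28.9
```

Request:
arm_command(
  commands=[0, 0, 0, 0, 0, 0, 0.65, 0, 0, 0, 0, 0, 0, 0.65, 0, 0, 0, 0, 0, 0, 0.65, 0, 0, 0, 0, 0, 0, 0.65, 0, 0, -0.04, 0, 0, 0, 0.65, 0, 0, -0.08, 0, 0, 0, 0.65, 0, 0, -0.11, 0, 0, 0, 0.65, 0, 0, -0.11, 0, 0, 0, 0.65],
)

```text
t: 15.15
eef_pos: [0.5566, -0.0332, 0.2284]
tool_rot: [0.003, 0.578, 0.816, 0.002]
contact_force: [1.1, -0.3, -1.0]
gripper_width: 0.647
grasp_force: 0.0
```

```bash
cat >> h.py <<'E'
H=(-.092,-.100)
def handle(t):
    c,s=np.cos(t),np.sin(t);return wd(H[0]+.18*c-.04*s,H[1]-.18*s-.04*c)
def measure(c,t0=None,lo=0,hi=1.7):
    """find gate angle: dark axis pixels of the handle projected for each angle"""
    g=c["img"].max(2).astype(float);best=[]
    for t in np.arange(lo,hi,.01):
        w=handle(t);v=[]
        for z in np.linspace(.105,.150,12):
            p=np.round(proj(c,np.r_[w,z])).astype(int)
            if 0<=p[0]<512 and 0<=p[1]<384:v.append(g[p[1],p[0]])
        best.append((np.mean(v) if v else 999,t))
    b=[t for m,t in best if m<45];return (round(min(b),2),round(max(b),2),round(float(np.mean(b)),3)) if b else min(best)
E
python3 - <<'E'
from station import *
from h import *
for n in("scene6","side6"):print(n,measure(load(n),hi=.5))
for n in("scene","side","wrist"):
    d=read_camera(n);pickle.dump(d,open(f'pics/{n}7.pkl','wb'))
    if n!="wrist":
        print(n,measure(d,hi=.8))
        for t in(.38,.42,.46):
            p=proj(d,np.r_[handle(t),.155]).round(1);x,y=p.astype(int);print(t,p);
        p=proj(d,np.r_[handle(.42),.13]).astype(int)
        m=(d["img"].max(2)<45).astype(np.uint8);nn,l,st,ce=cv2.connectedComponentsWithStats(m)
        for j in range(1,nn):
            if st[j,4]>25 and np.hypot(*(ce[j]-p))<40:print('blob',st[j],ce[j].round(1))
print(get_obs()["t"],handle(.42),handle(0))
E
```

```text
scene6 (np.float64(0.11), np.float64(0.22), 0.165)
side6 (np.float64(0.13), np.float64(0.17), 0.15)
scene (np.float64(0.35), np.float64(0.47), 0.41)
0.38 [193.9 177.5]
0.42 [192.6 175.9]
0.46 [191.4 174.4]
blob [191 176   9  26 102] [194.7 187.2]
blob [210 181  24  25 134] [221.5 193.8]
side (np.float64(0.38), np.float64(0.44), 0.41)
0.38 [325.9 183.5]
0.42 [327.4 185. ]
0.46 [328.9 186.5]
blob [322 187   7  29  85] [324.6 200.8]
15.3 [ 0.66104905 -0.13351763] [ 0.66797151 -0.05695372]
```

Gate at about 0.41 rad in both views, so both catches are freed. Now to the handle.

Request:
arm_command(
  commands=[-0.043, 0.022, 0, 0, 0, 0, 0.5, -0.086, 0.043, 0, 0, 0, 0, 0.5, -0.129, 0.065, 0, 0, 0, 0, 0.5, -0.129, 0.065, 0, 0, 0, 0, 0.5, -0.129, 0.065, 0.02, 0, 0, 0, 0.5, -0.129, 0.065, 0.04, 0, 0, 0, 0.5, -0.129, 0.065, 0.04, 0, 0, 0, 0.5],
)

```text
t: 16.0
eef_pos: [0.6554, -0.1316, 0.1795]
tool_rot: [-0.004, 0.578, 0.816, -0.002]
contact_force: [-0.0, 0.5, -1.1]
gripper_width: 0.502
grasp_force: 0.0
```

```bash
python3 - <<'E'
from station import *
from h import *
o=get_obs();print(o["t"],o["eef_pos"].round(4),o["tool_rot"].round(4),rk(o["eef_pos"]),rk(handle(.41)))
d=read_camera("wrist")
for t in(.38,.41,.44):print(proj(d,np.r_[handle(t),.155]).round(1))
p=proj(d,np.r_[handle(.41),.155]).astype(int)
g=d["img"].max(2)
for r in range(p[1]-24,p[1]+25,6):print(r,p[0]-30,g[r,p[0]-30:p[0]+31:3].tolist())
E
```

```text
16.0 [ 0.6554 -0.1316  0.1795] [-0.0039  0.5777  0.8162 -0.002 ] [ 0.05135148 -0.20625349] [ 0.05713737 -0.20843451]
[272.5 235.6]
[266.8 242.8]
[261.  249.8]
218 236 [103, 104, 109, 111, 113, 134, 155, 33, 15, 18, 18, 23, 24, 13, 60, 162, 164, 164, 162, 158, 120]
224 236 [106, 106, 108, 110, 129, 161, 147, 32, 19, 21, 16, 29, 21, 22, 27, 150, 162, 161, 162, 127, 104]
230 236 [109, 105, 113, 119, 159, 155, 146, 28, 19, 25, 18, 19, 24, 16, 23, 121, 162, 160, 134, 100, 140]
236 236 [107, 108, 115, 161, 158, 154, 137, 17, 30, 37, 31, 29, 28, 35, 26, 79, 159, 141, 101, 134, 156]
242 236 [109, 113, 155, 155, 154, 153, 133, 27, 30, 32, 33, 37, 37, 32, 33, 55, 148, 102, 93, 106, 117]
248 236 [131, 165, 160, 155, 154, 151, 153, 99, 25, 26, 30, 30, 32, 26, 37, 120, 112, 117, 152, 151, 152]
254 236 [164, 160, 153, 153, 153, 154, 160, 163, 162, 126, 85, 71, 92, 134, 156, 116, 109, 151, 151, 159, 161]
260 236 [159, 155, 151, 151, 154, 153, 161, 164, 162, 165, 164, 161, 157, 159, 126, 104, 147, 152, 155, 165, 166]
266 236 [155, 152, 149, 153, 155, 163, 163, 162, 164, 160, 162, 158, 157, 132, 101, 142, 162, 165, 166, 164, 158]
```

Request:
arm_command(
  commands=[0, 0, 0, 0, 0, 0, 0.5, 0, 0, 0, 0, 0, 0, 0.5],
)

```text
t: 16.25
eef_pos: [0.6589, -0.1328, 0.1852]
tool_rot: [0.001, 0.578, 0.816, 0.0]
contact_force: [0.2, -1.0, 0.5]
gripper_width: 0.501
grasp_force: 0.0
```

```bash
python3 - <<'E'
from station import *
from h import *
o=get_obs();print(o["t"],o["eef_pos"].round(4),o["tool_rot"].round(4),rk(o["eef_pos"]),o["joint_vel"].round(3),o["q"].round(3))
E
```

```text
16.25 [ 0.6589 -0.1328  0.1852] [6.000e-04 5.778e-01 8.162e-01 3.000e-04] [ 0.05430413 -0.20849591] [ 0.001 -0.005  0.001 -0.003 -0.001 -0.    -0.002] [-0.223  0.551  0.477  1.633 -0.285  1.027  0.68 ]
```

Request:
arm_command(
  commands=[0.001, 0.003, 0.02, 0, 0, 0, 0.5, 0.001, 0.003, 0.04, 0, 0, 0, 0.5, 0.001, 0.003, 0.06, 0, 0, 0, 0.5, 0.001, 0.003, 0.071, 0, 0, 0, 0.5, 0.001, 0.003, 0.071, 0, 0, 0, 0.5, 0.001, 0.003, 0.071, 0, 0, 0, 0.5],
)

```text
t: 16.85
eef_pos: [0.6616, -0.1309, 0.1143]
tool_rot: [0.001, 0.578, 0.816, 0.0]
contact_force: [-0.1, 0.3, -0.3]
gripper_width: 0.497
grasp_force: 0.0
```

Request:
arm_command(
  commands=[0, 0, 0, 0, 0, 0, 0.3, 0, 0, 0, 0, 0, 0, 0.1, 0, 0, 0, 0, 0, 0, 0.05, 0, 0, 0, 0, 0, 0, 0.05, 0, 0, 0, 0, 0, 0, 0.05],
  force=60,
)

```text
t: 17.35
eef_pos: [0.6621, -0.131, 0.1146]
tool_rot: [0.001, 0.578, 0.816, 0.001]
contact_force: [1.8, 0.3, 6.3]
gripper_width: 0.168
grasp_force: 58.4
```

```bash
python3 - <<'E'
from station import *
from h import *
o=get_obs();e=o["eef_pos"];print(o["t"],e.round(4),rk(e))
h=wd(*H);v=rk(e)-np.array(H);r=np.hypot(*v);print('radius',r,'theta',-np.arctan2(v[1],v[0])-.2187)
Rm=R.from_quat(np.roll(o["tool_rot"],-1)).as_matrix()
th0=-np.arctan2(v[1],v[0])-.2187
for t in np.r_[np.arange(.45,1.6,.05),1.57]:
    a=-(t+.2187);w=wd(H[0]+.1844*np.cos(a),H[1]+.1844*np.sin(a));s=Rm.T@np.r_[w-e[:2],0];print(round(t,2),s.round(4)[:2],np.hypot(*w).round(3))
E
```

```text
17.35 [ 0.6621 -0.131   0.1146] [ 0.05788971 -0.20794745]
radius 0.18471485475450503 theta 0.40544107422445796
0.45 [-0.0064 -0.0052] 0.674
0.5 [-0.0135 -0.0111] 0.672
0.55 [-0.0202 -0.0173] 0.671
0.6 [-0.0267 -0.0239] 0.669
0.65 [-0.0328 -0.0308] 0.667
0.7 [-0.0386 -0.038 ] 0.664
0.75 [-0.044  -0.0455] 0.661
0.8 [-0.049  -0.0532] 0.658
0.85 [-0.0537 -0.0612] 0.654
0.9 [-0.0579 -0.0694] 0.65
0.95 [-0.0617 -0.0777] 0.646
1.0 [-0.0651 -0.0863] 0.642
1.05 [-0.0681 -0.095 ] 0.637
1.1 [-0.0706 -0.1039] 0.632
1.15 [-0.0727 -0.1129] 0.626
1.2 [-0.0743 -0.122 ] 0.621
1.25 [-0.0755 -0.1311] 0.615
1.3 [-0.0762 -0.1403] 0.609
1.35 [-0.0764 -0.1495] 0.602
1.4 [-0.0762 -0.1587] 0.595
1.45 [-0.0755 -0.1679] 0.588
1.5 [-0.0744 -0.1771] 0.581
1.55 [-0.0728 -0.1862] 0.574
1.57 [-0.072  -0.1898] 0.571
```

The grip radius is 0.1847 m against 0.1844 predicted. Swinging along the arc.

Request:
arm_command(
  commands=[-0.0064, -0.0052, 0, 0, 0, 0, 0.05, -0.0135, -0.0111, 0, 0, 0, 0, 0.05, -0.0202, -0.0173, 0, 0, 0, 0, 0.05, -0.0267, -0.0239, 0, 0, 0, 0, 0.05, -0.0328, -0.0308, 0, 0, 0, 0, 0.05, -0.0386, -0.038, 0, 0, 0, 0, 0.05, -0.044, -0.0455, 0, 0, 0, 0, 0.05, -0.049, -0.0532, 0, 0, 0, 0, 0.05],
  force=80,
)

```text
t: 18.15
eef_pos: [0.6296, -0.1941, 0.1147]
tool_rot: [0.002, 0.577, 0.817, 0.001]
contact_force: [3.0, -1.1, 5.6]
gripper_width: 0.166
grasp_force: 78.2
```

Request:
arm_command(
  commands=[-0.0047, -0.008, 0, 0, 0, 0, 0.05, -0.0089, -0.0162, 0, 0, 0, 0, 0.05, -0.0127, -0.0245, 0, 0, 0, 0, 0.05, -0.0161, -0.0331, 0, 0, 0, 0, 0.05, -0.0191, -0.0418, 0, 0, 0, 0, 0.05, -0.0216, -0.0507, 0, 0, 0, 0, 0.05, -0.0237, -0.0597, 0, 0, 0, 0, 0.05, -0.0253, -0.0688, 0, 0, 0, 0, 0.05],
)

```text
t: 18.95
eef_pos: [0.572, -0.2423, 0.1147]
tool_rot: [0.002, 0.578, 0.816, 0.001]
contact_force: [3.6, 0.1, 6.2]
gripper_width: 0.164
grasp_force: 78.3
```

Request:
arm_command(
  commands=[-0.0012, -0.0091, 0, 0, 0, 0, 0.05, -0.0019, -0.0183, 0, 0, 0, 0, 0.05, -0.0021, -0.0275, 0, 0, 0, 0, 0.05, -0.0019, -0.0367, 0, 0, 0, 0, 0.05, -0.0012, -0.0459, 0, 0, 0, 0, 0.05, -0.0001, -0.0551, 0, 0, 0, 0, 0.05, 0.0015, -0.0642, 0, 0, 0, 0, 0.05, 0.0023, -0.0678, 0, 0, 0, 0, 0.05],
)

```text
t: 19.75
eef_pos: [0.5068, -0.2628, 0.1146]
tool_rot: [0.002, 0.578, 0.816, 0.0]
contact_force: [2.6, -0.8, 5.3]
gripper_width: 0.162
grasp_force: 78.4
```

Request:
arm_command(
  commands=[0, 0, 0, 0, 0, 0, 0.05, 0, 0, 0, 0, 0, 0, 0.05, 0, 0, 0, 0, 0, 0, 0.05],
)

```text
t: 20.05
eef_pos: [0.5076, -0.2627, 0.1146]
tool_rot: [0.002, 0.578, 0.816, 0.0]
contact_force: [3.4, -0.6, 6.6]
gripper_width: 0.162
grasp_force: 78.4
```

```bash
python3 - <<'E'
from station import *
from h import *
o=get_obs();e=o["eef_pos"]
v=rk(e)-np.array(H);print(o["t"],'r',np.hypot(*v),'theta',-np.arctan2(v[1],v[0])-.2187,o["gripper_width"],o["grasp_force"])
for n in("scene","side"):
    d=read_camera(n);print(n,measure(d,lo=.3));pickle.dump(d,open(f'pics/{n}8.pkl','wb'))
    # yellow gate pixels vs projected gate frame mid-line for several angles
    hs=cv2.cvtColor(d["img"],cv2.COLOR_RGB2HSV);m=(hs[...,0]>18)&(hs[...,0]<32)&(hs[...,1]>190)&(hs[...,2]>90)
    for t in(.42,.85,1.2,1.4,1.5,1.57,1.65):
        k=0
        for a in np.linspace(.03,.18,30):
            for z in(.084,.06,.034):
                p=np.round(proj(d,np.r_[wd(H[0]+a*np.cos(t),H[1]-a*np.sin(t)),z])).astype(int);k+=m[p[1],p[0]]
        print(t,k,end='; ')
    print()
E
```

```text
20.05 r 0.18512164062583256 theta 1.567920259066848 0.16238043956111023 78.40778946876526
scene (np.float64(1.49), np.float64(1.65), 1.563)
0.42 0; 0.85 1; 1.2 3; 1.4 10; 1.5 18; 1.57 1; 1.65 15; 
side (np.float64(49.083333333333336), np.float64(1.440000000000001))
0.42 1; 0.85 4; 1.2 12; 1.4 17; 1.5 6; 1.57 34; 1.65 31;
```

The gate stands at 1.57 rad with the handle in the grip and the knife home, so I'm handing in.

```bash
python3 -c "
from station import hand_in
print(hand_in())"
```

```text
the job is handed in; nothing more can be done
None
```

The knife is racked fully home and released, both catches were squeezed in order, and the gate is held open by its handle at about 1.57 rad; I handed the job in at about 20 s, and it returned no verdict.

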